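Test-fit a taper arbor and break it loose with the drift

ROBOT

A 6-joint arm with a two-finger parallel gripper is mounted at the origin on the work surface. World frame = base frame: x ahead of the robot, y to its left, z up, the work surface at z = 0. Lengths are in mm, angles in rad, forces in N, time in s.
With the tool pointing down it reaches from about 225 to 875 mm from the base axis. Payload 3.4 kg.
Tool frame: the origin (TCP) lies at the very end of the fingers, on their centre line; the grasp point (between the pads) lies 19 mm behind it; z points along the fingers, y is the line along which they close (so a half turn about z gives the same grasp; the last joint's range is limited). The gripper opens to 85 mm and grips with 20 to 120 N. Pads are 22 mm wide; open, the fingers measure 114 mm over their backs; the gripper's body (76 mm by 85 mm) begins 54 mm behind the grasp point. The pads swing forward as they close: fully open they stand 13 mm farther back than shut.
Start: joints at [1.103, 0.276, 1.505, -0, 1.361, -0.121], TCP at [195.455, 540.796, 231.328] pointing down, gripper open.
Joint ranges: [-2.89, 2.89], [-0.75, 2.08], [0.22, 2.7], [-1.18, 4.32], [0.11, 2.71], [-2.7, 2.7]. Speed limits (rad/s): [2.57, 2.57, 3.14, 3.14, 3.14, 3.14].

INTERFACE

Orientations are given as a rotation vector (axis times angle).
In Python, from bench import ctrl, vision gives the robot as it stands.
- The arm moves only by the shell command python3 -m creep 'ROWS' [FORCE]. ROWS is JSON, one flat list of numbers, 7 for each row, row after row: the opening, from 0 (shut) to 1 (fully open), then the shift along the tool's x, y, z in m, then the turn, a rotation vector about the tool's x, y, z in rad. In form: [jaw, x, y, z, rx, ry, rz, jaw, x, y, z, rx, ry, rz, ...]. A call has 1 to 5 rows; each row is the pose to reach, as a shift and turn from the pose commanded when the call began, along the tool's axes at that moment; what a row does not reach only later rows make up. A row lasts 1/12 s, in which the tool goes at most 41.7 mm and 7.16 degrees, less where a joint would pass 70% of its speed; a pose out of reach is approached as far as the arm can. A call with a gripper value outside its range is refused whole. The fingers move at their own pace and stop on an object; FORCE is the grip in N (left out, the last holds). Time passes only in rows, so rows that repeat a pose let the fingers close. It gives the time, the measured TCP pose, the force, the opening and the grip force at its end, in the units of the state.
- ctrl.read_state(): the state, without advancing time (a new reading comes with each control period).
- vision.get_image(name): name is "scene" or "side" or "wrist"; returns the picture (384x512x3 uint8, blue, green, red); there is no depth.
- vision.get_calibration(name): a dict with "fx", "fy", "cx", "cy" (pixels), "extrinsics" (4x4, takes a point from camera to world coordinates). Camera axes: x right, y down, z forward; pixel columns grow to the right and rows downward; lengths in mm; the calibration is good to about 2 mm. A picture is of the moment at which its call begins: read the wrist's pose just before it. get_calibration takes no time and is no camera call; for the wrist camera it gives the pose at the moment of the call.
- ctrl.sign_off(): hands the job in; it is judged then, once.
The state is a dict: "t": time; "qpos": joint angles; "dq": joint speeds; "joint_torque": joint torques, N m; "ee_pos": TCP position; "orientation": TCP orientation; "wrist_force": force on the tool from outside, world axes, zero at the start; "torque": the same for the moment, N m; "finger_gap": opening from 0.0 (shut) to 1.0 (fully open); "finger_force": force on a finger pad.
Only numpy, scipy, OpenCV 4.12 (cv2) and the standard library are available. Lean on these libraries where they do the work, as an engineer would, in place of code of your own. Each camera call takes 0.05 s, during which the arm holds its last target. There are 200 camera calls.

TASK

Take the taper arbor from its wooden stand and seat it in the taper socket with a twisting push, so that its tang drops into the tang seat and its shoulder sits fully home on the socket's face, and let go of it. Then drive the drift (the tapered one, not the plain bar) thin end first into the socket's slot until it breaks the arbor loose and the arbor stands up at least 7 mm on it, and leave both like that. Feel your way: press and twist no harder than needed (about 25 N), do not lift the arbor by hand once the drift is in, and do not disturb the other things on the bench.

Things in the scene. Friction and masses are not known exactly. Their poses are not given: they have to be found in the camera images.
- arbor: steel taper arbor, 121 mm long, 0.4 kg, hanging upright in a wooden stand. Origin at the lower end of its tang, z up along it. From below: flat tang 25 mm long, 6 mm thick (along x), 16 mm wide (along y), its lowest 5 mm only 4 x 12 mm; cone 48 mm long, 19 to 32 mm diameter; shoulder disc 52 mm diameter, 8 mm thick; square head 28 x 28 mm, 40 mm high, faces square to x and y
- arbor_head (a point): centre of the arbor's square head, where it is gripped: 101 mm above the tang's lower end, 20 mm below the top of the head, 20 mm above the shoulder disc's top
- arbor_shoulder (a point): centre of the underside of the arbor's shoulder disc, 73 mm above the tang's lower end; it rests on the socket's face when home
- stand: fixed wooden stand, 86 x 86 mm, 84 mm high, with a 35 mm hole in its top from which the arbor hangs; origin under its centre
- socket: fixed steel taper socket, block 76 x 76 mm, top 112 mm above the bench, on a base plate 110 x 110 x 25 mm; origin under its centre, z up on the bore's axis. Three sprung segments line the bore and grip the cone over its last 7 mm of travel: pushing home takes about 10 to 20 N straight, less while twisting; the arbor then sticks by itself, and takes some 6 to 14 N to break loose
- socket_face (a point): centre of the bore in the socket's top face, 112 mm above the bench, axes as the socket
- tang_seat (a point): centre of the top of the tang seat, a plate in the bore 50 mm below the face, with an oiled, bevelled opening 8.6 x 18.4 mm, 8 mm deep. The opening's long side lies within 45 degrees either way of the socket's y axis, at an unknown angle to be felt for. Out of line, the tang lands on it with the shoulder 18 to 23 mm above the face; within about 20 degrees its thin end enters; within about 9, either way round, it drops through
- slot_mid (a point): point on the bore's axis, in the slot, 5 mm above its floor; axes as the socket. The slot runs straight through the block along the socket's y: 24 mm wide, flat floor 25 mm above the bench, 29 mm high under the seat plate, 41 mm at its mouths. The +y side is kept clear to drive the drift from. With the arbor home, the tang's end is 14 mm above the slot's floor
- drift: loose steel drift (wedge), 185 mm long, 18 mm wide, 0.4 kg, lying on its flat underside. Origin under its middle; its thin end (nose) points along its +x. Working part 120 mm long, flat below, its top rising from 7 mm high at the nose to 28 mm, oiled; then a plain tail block 65 mm long and 36 mm high
- drift_grip (a point): in the drift's tail block, half-way up (18 mm), 75 mm behind the origin and 167 mm behind the nose: where to grip it, across its 18 mm width
- drift_nose (a point): tip of the drift's nose, in the middle of its end face, 3.5 mm above its underside
- keybar: plain steel bar of even height, 185 x 18 x 28 mm, lying beside the drift or in its place; not to be used
- washer: loose thick washer, 44 mm diameter, 8 mm thick, flat on the bench; leave alone
- spanner: loose spanner, 200 mm long; leave alone
- mallet: loose hammer; leave alone
- oilcan: loose white bottle, 56 mm diameter, 150 mm high; leave alone
- pinpot: loose aluminium pot, 70 mm diameter, 60 mm high; leave alone
- plug: loose brass plug, 36 mm diameter, 30 mm high; leave alone
Mind the look-alikes: they are no part of the job. What is shaped like the arbor but pink is not meant.

How it is judged (in metres and radians):
On the way, in this order (a step that is already met when the one before it is completed fails the run):
1. the arbor is fully home in the socket and let go (z of arbor_shoulder in the frame of socket_face between -0.003 and 0.0018 m and horizontal distance between arbor_shoulder and socket_face below 0.004 m and contact force between the fingers and arbor below 0.2 N), for 0.2 s.
2. the drift's nose is in the slot, below the arbor, while the arbor is still home (distance between drift_nose and slot_mid below 0.038 m and x of drift_nose in the frame of slot_mid between -0.013 and 0.013 m and z of drift_nose in the frame of slot_mid between -0.015 and 0.015 m and distance between drift_nose and slot_mid below 0.125 m and z of arbor_shoulder in the frame of socket_face between -0.003 and 0.0025 m), for 0.05 s.
3. the arbor has been broken loose and raised by the drift, without a hand on it (z of arbor_shoulder in the frame of socket_face between 0.006 and 0.017 m and horizontal distance between arbor_shoulder and socket_face below 0.006 m and angle between arbor's own z axis and vertical below 0.1 rad and x of drift_nose in the frame of slot_mid between -0.013 and 0.013 m and z of drift_nose in the frame of slot_mid between -0.015 and 0.015 m and distance between drift_nose and slot_mid below 0.125 m and contact force between the fingers and arbor below 0.2 N), for 0.1 s.
At the end, for the whole second after the job is handed in: The arbor stands upright (within 0.1 rad) in the socket, resting on the drift, its shoulder 6 to 17 mm above the face and within 6 mm of the bore's axis; the drift lies in the slot, nose within 13 mm sideways, 15 mm in height and 125 mm in all of slot_mid; both at rest (z of arbor_shoulder in the frame of socket_face between 0.006 and 0.017 m and horizontal distance between arbor_shoulder and socket_face below 0.006 m and angle between arbor's own z axis and vertical below 0.1 rad and x of drift_nose in the frame of slot_mid between -0.013 and 0.013 m and z of drift_nose in the frame of slot_mid between -0.015 and 0.015 m and distance between drift_nose and slot_mid below 0.125 m and contact force between drift and arbor above 0.8 N and linear speed of each of arbor, drift below 0.01 m/s); the robot touches nothing.
It fails at once if arbor, drift or robot pressed against the socket with more than 95 N (the sum of all contacts, of which the lining's own grip on the arbor is about 30 N) (contact force between any of arbor, drift, the fingers, the arm and socket above 95 N).
It fails at once if the arbor is held in the fingers and raised while the drift is in the slot ((x of drift_nose in the frame of slot_mid between -0.013 and 0.013 m and z of drift_nose in the frame of slot_mid between -0.015 and 0.015 m and distance between drift_nose and slot_mid below 0.125 m) and z of arbor_shoulder in the frame of socket_face above 0.003 m and contact force between the fingers and arbor above 1 N).
It fails at once if a bystander (bar, washer, spanner, hammer, bottle, pot, plug) moved more than 20 mm (distance of any of keybar, washer, spanner, mallet, oilcan, pinpot, plug from where it was at the start of the episode above 0.02 m).
It also fails if it takes over 72 s, if anything falls off the work surface, if the arm or the gripper's body presses on something with over 40 N, if the wrist force passes 120 N, or if a joint passes its speed limit or range.

## Working session

There is one attempt and no reset: what is moved stays moved. The work goes in short steps, Python scripts to look and compute and a shell command to move; the robot and the scene stay as the last step left them, time stands still between calls to the robot, and variables do not carry over. Pictures are saved under pics/ and viewed, at most 13 in all, crops included, and the job is handed in when it is done.

```bash
ls; mkdir -p pics; python3 - <<'E'
from bench import ctrl, vision
import cv2,numpy as np
print(ctrl.read_state())
for n in("scene","side"):
    cv2.imwrite(f"pics/{n}0.png",vision.get_image(n)); c=vision.get_calibration(n); print(n,c)
E
```

```text
pics
{'t': 0.0, 'qpos': array([ 1.10299867e+00,  2.76589512e-01,  1.50615499e+00, -1.63702519e-05,
        1.36065636e+00, -1.21020177e-01]), 'dq': array([-1.19532762e-04, -4.58081417e-07,  3.54850430e-04,  1.88759358e-04,
       -4.76266798e-04,  2.35483342e-03]), 'joint_torque': array([ 1.14549031e-03, -4.16777551e+01, -2.45807683e+01, -3.47126888e-04,
        1.11277570e-02, -2.25078367e-06]), 'ee_pos': array([195.20752541, 540.29183013, 230.43410568]), 'orientation': array([-5.41898141e-01, -3.09398499e+00,  2.72497822e-03]), 'wrist_force': array([-0.88810812, -1.07010654, -0.7258399 ]), 'torque': array([-0.04245813,  0.00094953, -0.03414924]), 'finger_force': 0.0, 'finger_gap': 0.9985414730010943}
scene {'fx': 353.2576457726835, 'fy': 353.2576457726835, 'cx': 256.3356188553698, 'cy': 191.72554902194375, 'extrinsics': array([[ 3.40981685e-01,  7.79027671e-01, -5.26162882e-01,
         1.11843744e+03],
       [ 9.40032377e-01, -2.87560661e-01,  1.83433903e-01,
        -2.56860751e+02],
       [-8.40365992e-03, -5.57157746e-01, -8.30364152e-01,
         1.03241103e+03],
       [ 0.00000000e+00,  0.00000000e+00,  0.00000000e+00,
         1.00000000e+00]])}
side {'fx': 393.33838832236506, 'fy': 393.33838832236506, 'cx': 253.8141085350635, 'cy': 187.92901670119468, 'extrinsics': array([[ 7.79497726e-01, -4.74135586e-01,  4.09363825e-01,
        -1.88487890e+01],
       [-6.26400152e-01, -5.92595284e-01,  5.06412558e-01,
        -7.31848117e+02],
       [ 2.47885792e-03, -6.51173000e-01, -7.58925280e-01,
         1.10850102e+03],
       [ 0.00000000e+00,  0.00000000e+00,  0.00000000e+00,
         1.00000000e+00]])}
```

View pics/scene0.png

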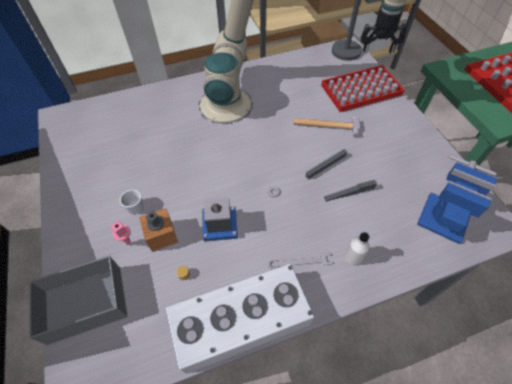

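View pics/side0.png

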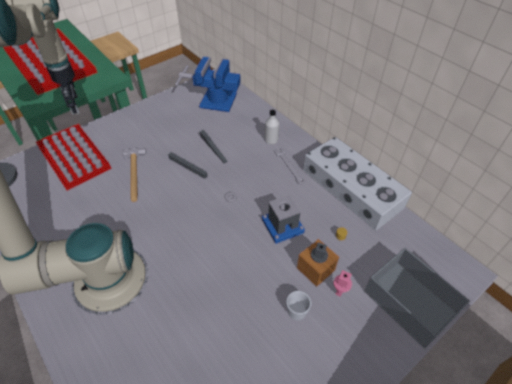

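The scene view shows the brown stand with the grey arbor at (158,230) and the pink look-alike at (120,232). The socket on its blue base is at (218,217). The two dark bars, drift and keybar, are at (327,164) and (351,190). I'll enlarge these.

```bash
cat > h.py <<'E'
from bench import ctrl, vision
import cv2,numpy as np
from scipy.spatial.transform import Rotation as R
def ray(c,uv,z):
    E=c["extrinsics"]; d=E[:3,:3]@np.array([(uv[0]-c["cx"])/c["fx"],(uv[1]-c["cy"])/c["fy"],1]); o=E[:3,3]
    return o+d*(z-o[2])/d[2]
def two(c1,u1,c2,u2):
    A=[];b=[]
    for c,u in((c1,u1),(c2,u2)):
        E=c["extrinsics"]; d=E[:3,:3]@np.array([(u[0]-c["cx"])/c["fx"],(u[1]-c["cy"])/c["fy"],1]); d/=np.linalg.norm(d)
        P=np.eye(3)-np.outer(d,d); A.append(P); b.append(P@E[:3,3])
    return np.linalg.solve(A[0]+A[1],b[0]+b[1])
def proj(c,p):
    E=c["extrinsics"]; q=E[:3,:3].T@(np.array(p)-E[:3,3]); return np.array([c["fx"]*q[0]/q[2]+c["cx"],c["fy"]*q[1]/q[2]+c["cy"]])
E
python3 - <<'E'
from h import *
a=cv2.imread("pics/scene0.png");b=cv2.imread("pics/side0.png")
cr=lambda i,x,y,w,h:cv2.resize(i[y:y+h,x:x+w],(400,300),interpolation=cv2.INTER_CUBIC)
m=np.vstack([np.hstack([cr(a,300,140,88,66),cr(b,155,120,88,66)]),np.hstack([cr(a,110,180,140,105),cr(b,250,190,120,90)])])
cv2.imwrite("pics/m.png",m)
E
```

```text
(no output)
```

View pics/m.png

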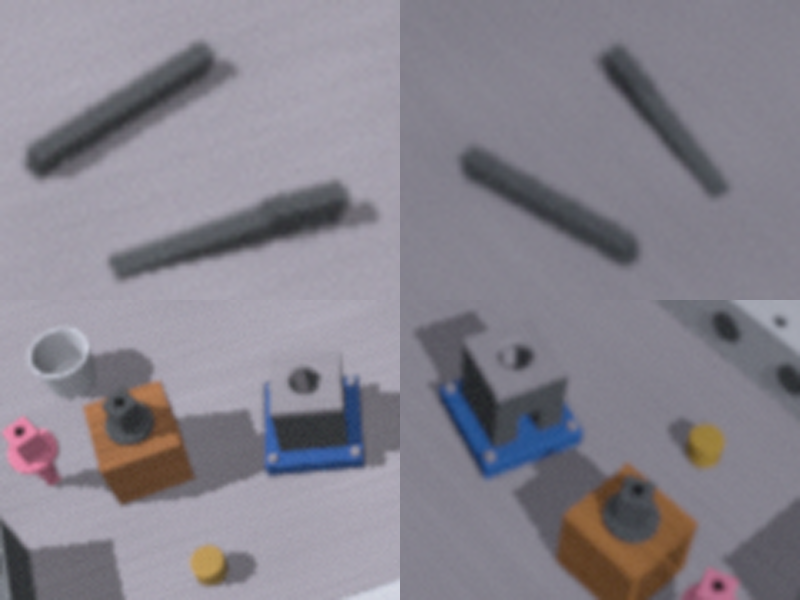

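In the crop, the lower bar in the scene view (351,190) has a thick tail block at its right (+y) end and narrows to its left end, so it is the drift. The upper bar (327,164) has even height, so it is the keybar. The grey arbor hangs in the brown stand and the pink copy stands beside it. The socket's slot opens on the −y face and runs along world y.

```bash
python3 - <<'E'
from h import *
s=vision.get_calibration("scene");d=vision.get_calibration("side")
print("headtop",two(s,(152,213),d,(321,246)))
print("bore",two(s,(217,208),d,(284.5,206.5)))
print("headtop ray z~132?",ray(s,(152,213),132),"bore ray",ray(s,(217,208),112),ray(d,(284.5,206.5),112))
f=lambda x,y,z:ray(s,(300+x*.22,140+y*.22),z)
print("drift nose",f(120,265,4),"tail",f(338,200,18))
print("keybar",f(40,160,14),f(205,55,14))
a=cv2.imread("pics/scene0.png");h=cv2.cvtColor(a,cv2.COLOR_BGR2HSV)
for n,lo,hi,z in(("blue",(105,150,60),(125,255,255),25),("brown",(5,120,60),(18,255,255),84)):
    m=cv2.inRange(h,lo,hi); m[:, :100]=0; m[:,260:]=0;m[:190]=0;m[255:]=0
    c=max(cv2.findContours(m,0,2)[0],key=cv2.contourArea); print(n,cv2.boundingRect(c))
    W=np.array([ray(s,p[0],z)[:2] for p in c],np.float32); print(cv2.minAreaRect(W))
for n in("scene","side"):
  i=cv2.imread(f"pics/{n}0.png");g=cv2.cvtColor(i,cv2.COLOR_BGR2HSV)
print(R.from_rotvec(ctrl.read_state()["orientation"]).as_matrix().round(3))
c=vision.get_calibration("wrist");st=ctrl.read_state();print(c["fx"],c["cx"],c["cy"])
T=R.from_rotvec(st["orientation"]).as_matrix();print("cam in tool",(T.T@(c["extrinsics"][:3,3]-st["ee_pos"])).round(1),(T.T@c["extrinsics"][:3,:3]).round(3))
E
```

```text
headtop [ 517.17967771 -375.01298069  137.59527995]
bore [ 548.16337967 -186.86071275  108.54360051]
headtop ray z~132? [ 512.24093136 -373.43179461  132.        ] bore ray [ 549.84684564 -186.34425884  112.        ] [ 546.36521158 -189.63685288  112.        ]
drift nose [576.35496331 188.15668822   4.        ] tail [588.0233143  365.62200353  18.        ]
keybar [471.18781033 168.55283042  14.        ] [420.2533348  340.83843321  14.        ]
blue (204, 222, 32, 18)
((590.8160400390625, -210.15139770507812), (114.2774887084961, 53.401519775390625), 47.6888542175293)
brown (141, 210, 36, 40)
((542.2280883789062, -374.6517333984375), (124.22171783447266, 83.12250518798828), 3.2843680381774902)
[[-0.94   0.34  -0.001]
 [ 0.34   0.94  -0.001]
 [ 0.    -0.002 -1.   ]]
296.395186744881 253.7230124584687 193.6104920843854
cam in tool [  70.8    1.3 -142.8] [[-0.001 -0.961 -0.278]
 [ 1.    -0.001 -0.   ]
 [-0.    -0.278  0.961]]
```

```bash
cat > go.py <<'E'
# print the shift/turn (tool axes) from the measured pose to a down-pointing target x y z yaw_x(deg)
import sys
from h import *
x,y,z,w=map(float,sys.argv[1:5]); s=ctrl.read_state(); M=R.from_rotvec(s["orientation"]).as_matrix()
w=np.radians(w); X=np.array([np.cos(w),np.sin(w),0]); Z=np.array([0,0,-1.]); T=np.c_[X,np.cross(Z,X),Z]
print("t",round(s["t"],2),"pos",s["ee_pos"].round(1),"yaw",np.degrees(np.arctan2(M[1,0],M[0,0])).round(2),"gap",round(s["finger_gap"],3),"F",s["wrist_force"].round(1),"tq",s["torque"].round(2),"ff",round(s["finger_force"],1),"q6",s["qpos"][5].round(2))
print("shift m",(M.T@(np.array([x,y,z])-s["ee_pos"])/1000).round(4),"turn",R.from_matrix(M.T@T).as_rotvec().round(3))
E
R='1,-0.6,-0.72,-0.05,0,0,1.2'
python3 -m creep '[1,-0.6,-0.72,-0.05,0,0,1.2,1,-0.6,-0.72,-0.05,0,0,1.2,1,-0.6,-0.72,-0.05,0,0,1.2,1,-0.6,-0.72,-0.05,0,0,1.2,1,-0.6,-0.72,-0.05,0,0,1.2]'; python3 go.py 525 -300 260 90
```

```text
t: 0.52
ee_pos: [266.2, 343.3, 242.0]
orientation: [1.474, 2.774, -0.001]
wrist_force: [0.7, -0.4, 0.3]
finger_gap: 0.999
finger_force: 0.0
t 0.52 pos [266.2 343.3 242. ] yaw 124.03 gap 0.999 F [ 0.7 -0.4  0.3] tq [ 0.02 -0.    0.02] ff 0.0 q6 0.16
shift m [-0.6779 -0.1456 -0.0176] turn [-0.001  0.001  0.594]
```

```bash
python3 -m creep '[1,-0.678,-0.146,-0.018,0,0,0.594,1,-0.678,-0.146,-0.018,0,0,0.594,1,-0.678,-0.146,-0.018,0,0,0.594,1,-0.678,-0.146,-0.018,0,0,0.594,1,-0.678,-0.146,-0.018,0,0,0.594]'>/dev/null; python3 go.py 525 -300 260 90
```

```text
t 0.93 pos [344.8 150.5 247.8] yaw 89.99 gap 0.998 F [2.1 0.9 0.3] tq [ 0.   -0.06  0.02] ff 0.0 q6 0.23
shift m [-0.4504  0.1802 -0.0122] turn [ 0. -0. -0.]
```

```bash
python3 -m creep '[1,-0.46,0.13,-0.01,0,0,0,1,-0.46,0.13,-0.01,0,0,0,1,-0.46,0.13,-0.01,0,0,0,1,-0.46,0.13,-0.01,0,0,0,1,-0.46,0.13,-0.01,0,0,0]'>/dev/null; python3 go.py 525 -300 260 90
```

```text
t 1.35 pos [402.3 -49.8 252.1] yaw 90.25 gap 1.005 F [ 1.2 -0.4 -0.4] tq [-0.   -0.05 -0.  ] ff 0.0 q6 -0.3
shift m [-0.2507  0.1216 -0.008 ] turn [ 0.    -0.     0.004]
```

```bash
python3 -m creep '[1,-0.25,0.122,-0.01,0,0,0,1,-0.25,0.122,-0.01,0,0,0,1,-0.25,0.122,-0.01,0,0,0,1,-0.25,0.122,-0.01,0,0,0,1,-0.25,0.122,-0.01,0,0,0]'>/dev/null; python3 -m creep '[1,-0.06,0.032,0,0,0,0,1,-0.06,0.032,0,0,0,0,1,-0.06,0.032,0,0,0,0,1,-0.06,0.032,0,0,0,0]'>/dev/null; python3 go.py 525 -300 260 90
python3 - <<'E'
from h import *
import pickle
c=vision.get_calibration("wrist"); i=vision.get_image("wrist"); pickle.dump(c,open("w1.pkl","wb")); cv2.imwrite("pics/w1.png",i); cv2.imwrite("pics/w1b.png",cv2.resize(i,(800,600),interpolation=cv2.INTER_CUBIC))
E
```

```text
t 2.1 pos [ 527.1 -295.3  258.1] yaw 90.18 gap 1.002 F [-0.5  0.8 -0.1] tq [ 0.02 -0.01  0.02] ff 0.0 q6 -0.63
shift m [-0.0047 -0.0021 -0.0019] turn [-0.002 -0.002  0.003]
```

View pics/w1b.png

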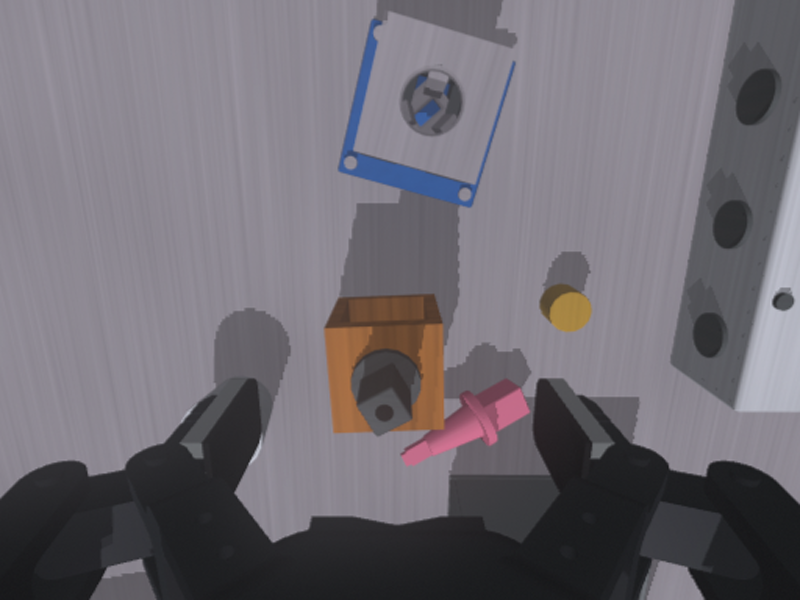

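The wrist view shows the socket turned on the bench, with its bore at (432,102) in the 800 px picture. The stand's arbor head top is near (385,410), and the pink copy lies on the bench beside it. I'll measure both now.

```bash
python3 - <<'E'
from h import *
import pickle
c=pickle.load(open("w1.pkl","rb")); i=cv2.imread("pics/w1.png"); k=.64
f=lambda u,v,z:ray(c,(u*k,v*k),z)
a,b,d=f(350,162,27),f(465,194,27),f(380,33,27)
print("screws",a,b,d,"centre",(b+d)/2,"bore",f(432,102,112))
print("len",np.linalg.norm(a-b),np.linalg.norm(a-d),"yaw x",np.degrees(np.arctan2(*(b-a)[1::-1])),"yaw y",np.degrees(np.arctan2(*(d-a)[1::-1]))-90)
# stand top
h=cv2.cvtColor(i,cv2.COLOR_BGR2HSV); m=cv2.inRange(h,(5,120,50),(18,255,255))
cs=max(cv2.findContours(m,0,2)[0],key=cv2.contourArea)
# arbor: grey in hull of stand
hm=np.zeros_like(m); cv2.drawContours(hm,[cv2.convexHull(cs)],-1,255,-1)
print("arbor top rough",f(385,412,132))
cr=lambda u,v,w:cv2.resize(i[v:v+w*3//4,u:u+w],(400,300),interpolation=cv2.INTER_CUBIC)
x=cr(215,217,64); y=cr(245,36,64)
cv2.imwrite("pics/w1c.png",np.clip(np.hstack([x,y]).astype(float)*1.6,0,255).astype(np.uint8))
E
```

```text
screws [ 490.83870843 -218.2726222    27.        ] [ 580.7664741  -242.17739457   27.        ] [ 514.70394351 -129.32807264   27.        ] centre [ 547.7352088 -185.7527336   27.       ] bore [ 547.36650568 -186.23234337  112.        ]
len 93.05074518820676 92.09062026860776 yaw x -14.886221183648955 yaw y -15.019600468933945
arbor top rough [ 519.87780194 -374.93578519  132.        ]
```

View pics/w1c.png

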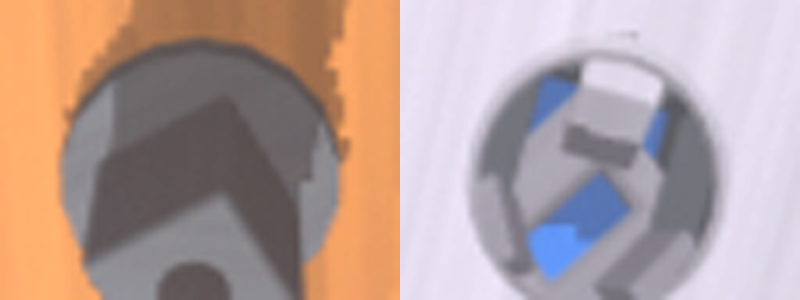

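The opened crop shows the seat's opening through the bore, a blue rectangle with corners about (605,172), (630,210), (553,280), (525,235). The arbor's head edge runs (85,262)–(222,190)–(305,320).

```bash
python3 - <<'E'
from h import *
import pickle
c=pickle.load(open("w1.pkl","rb")); i=cv2.imread("pics/w1.png")
g=lambda x,y,z:ray(c,(245+(x-400)*.16,36+y*.16),z)
P=[g(*p,62) for p in((605,172),(630,210),(553,280),(525,235))]
an=lambda p,q:np.degrees(np.arctan2(*(q-p)[1::-1]))
print("seat",an(P[3],P[0]),an(P[2],P[1]),"len",np.linalg.norm(P[0]-P[3]),np.linalg.norm(P[0]-P[1]),np.mean(P,0))
a=lambda x,y,z=132:ray(c,(215+x*.16,217+y*.16),z)
A,B=a(85,262),a(222,190); print("head edge",an(A,B),np.linalg.norm(A-B),A,B)
# whole head top face by brightness
s=i[225:290,220:275]; gr=cv2.cvtColor(cv2.GaussianBlur(s,(3,3),0),cv2.COLOR_BGR2GRAY)
sat=cv2.cvtColor(s,cv2.COLOR_BGR2HSV)[...,1]
m=((sat<80)&(gr>62)&(gr<110)).astype(np.uint8)*255
cs=cv2.findContours(m,0,2)[0]
for q in cs:
    if cv2.contourArea(q)>80:
        W=np.array([ray(c,(p[0][0]+220,p[0][1]+225),132)[:2] for p in q],np.float32); print(cv2.contourArea(q),cv2.minAreaRect(W))
cv2.imwrite("pics/t.png",np.hstack([cv2.resize(s,None,fx=6,fy=6),cv2.cvtColor(cv2.resize(m,None,fx=6,fy=6),cv2.COLOR_GRAY2BGR)]))
E
```

```text
seat 36.61408175035553 40.93627566238372 len 16.693018824299426 7.404885644114219 [ 547.78781097 -186.29636983   62.        ]
head edge 30.109109462533574 25.56799755788778 [ 501.94809884 -369.63592541  132.        ] [ 524.0662493  -356.80978337  132.        ]
1098.0 ((521.2437744140625, -358.09051513671875), (46.60546112060547, 53.35890579223633), 29.153146743774414)
```

View pics/t.png

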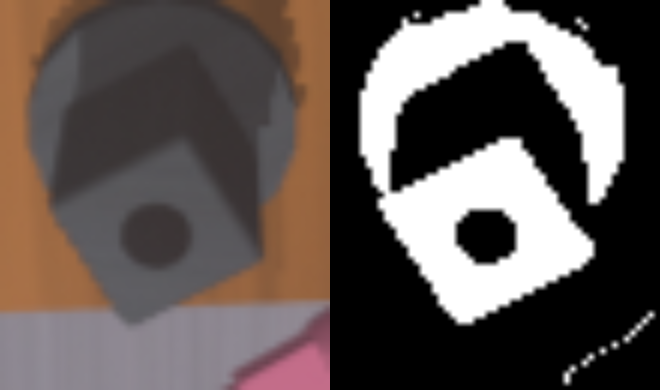

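```bash
python3 - <<'E'
from h import *
import pickle
c=pickle.load(open("w1.pkl","rb"))
P=np.array([ray(c,(220+x/6,225+y/6),132) for x,y in((50,205),(187,137),(263,257),(130,323))])
print(P.mean(0)); D=np.roll(P,-1,0)-P; print(np.linalg.norm(D,axis=1),np.degrees(np.arctan2(D[:,1],D[:,0])))
print("hole",ray(c,(220+156/6,225+236/6),132))
E
python3 go.py 518 -374 160 119
```

```text
[ 519.72698714 -374.7907916   132.        ]
[26.27308006 25.76883158 26.02756454 26.07671604] [  28.73564474  -59.98744979 -150.60098485  120.54094805]
hole [ 519.46874934 -375.6768444   132.        ]
t 2.15 pos [ 526.6 -294.   258.5] yaw 90.24 gap 1.0 F [-0.3 -0.1 -0.1] tq [ 0.01  0.01 -0.04] ff 0.0 q6 -0.63
shift m [-0.0802 -0.0087  0.0984] turn [-0.001 -0.003 -0.502]
```

```bash
python3 -m creep '[1,-0.081,-0.007,0.073,0,0,-0.51,1,-0.081,-0.007,0.073,0,0,-0.51,1,-0.081,-0.007,0.073,0,0,-0.51,1,-0.081,-0.007,0.073,0,0,-0.51,1,-0.081,-0.007,0.073,0,0,-0.51]'>/dev/null;python3 -m creep '[1,0,0,0,0,0,0,1,0,0,0,0,0,0]'>/dev/null; python3 go.py 519.5 -375 185 119.5
python3 - <<'E'
from h import *
import pickle
c=vision.get_calibration("wrist"); i=vision.get_image("wrist"); pickle.dump(c,open("w2.pkl","wb")); cv2.imwrite("pics/w2.png",i); cv2.imwrite("pics/w2b.png",cv2.resize(i,(800,600),interpolation=cv2.INTER_CUBIC))
print(proj(c,(519.5,-375,132)))
E
```

```text
t 2.73 pos [ 520.9 -374.1  187.9] yaw 119.44 gap 1.0 F [-0.1 -0.1  0.5] tq [-0.01 -0.01  0.05] ff 0.0 q6 -1.25
shift m [-0.0001 -0.0017  0.0029] turn [ 0.001  0.001 -0.001]
[250.12851896 212.70029868]
```

View pics/w2b.png

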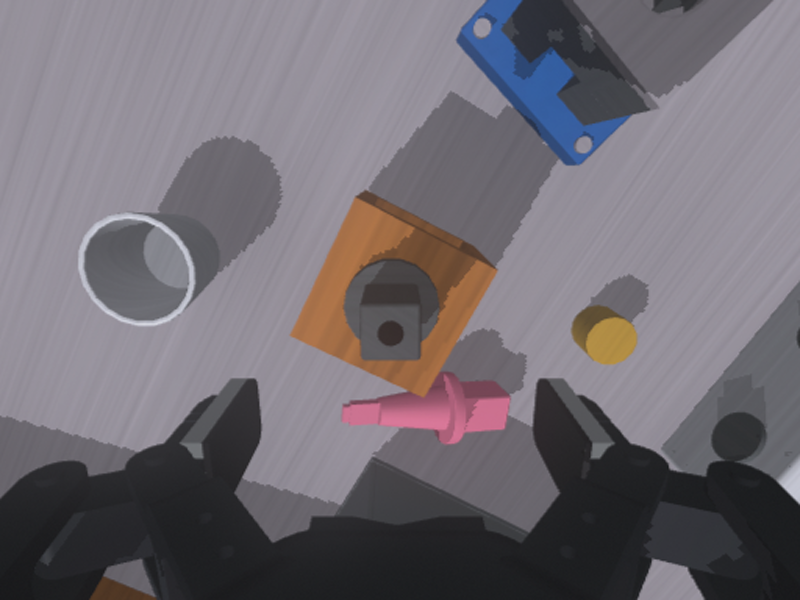

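The head top is centred at (391,332) in the 800 px picture, which is where (519.5,−375,132) projects, and it is square to the jaws. I'll go down and grip.

```bash
python3 -m creep '[1,0,-0.0017,0.03,0,0,0,1,0,-0.0017,0.06,0,0,0,1,0,-0.0017,0.089,0,0,0,1,0,-0.0017,0.089,0,0,0,1,0,-0.0017,0.089,0,0,0]' >/dev/null; python3 go.py 519.5 -375 98 119.5;  python3 -m creep '[0,0,0,0,0,0,0,0,0,0,0,0,0,0,0,0,0,0,0,0,0,0,0,0,0,0,0,0,0,0,0,0,0,0,0]' 80;  python3 -m creep '[0,0,0,0,0,0,0,0,0,0,0,0,0,0,0,0,0,0,0,0,0]'; python3 go.py 519.5 -375 98 119.5
```

```text
t 3.2 pos [ 518.7 -374.9   97.3] yaw 119.51 gap 0.997 F [0.7 0.1 0.7] tq [ 0.05 -0.05  0.02] ff 0.0 q6 -1.25
shift m [-0.0005  0.0006 -0.0007] turn [-0.001 -0.002  0.   ]
t: 3.62
ee_pos: [519.5, -376.7, 99.1]
orientation: [1.581, 2.712, -0.001]
wrist_force: [-0.2, 1.5, 0.6]
finger_gap: 0.317
finger_force: 79.3
t: 3.87
ee_pos: [519.5, -376.8, 99.0]
orientation: [1.581, 2.712, -0.001]
wrist_force: [-1.4, 0.9, 6.4]
finger_gap: 0.317
finger_force: 79.9
t 3.87 pos [ 519.5 -376.8   99. ] yaw 119.5 gap 0.317 F [-1.4  0.9  6.4] tq [0.01 0.14 0.03] ff 79.9 q6 -1.25
shift m [0.0016 0.0009 0.001 ] turn [0.001 0.002 0.   ]
```

```bash
python3 -m creep '[0,0,0,-0.03,0,0,0,0,0,0,-0.07,0,0,0,0,0,0,-0.11,0,0,0,0,0,0,-0.145,0,0,0,0,0,0,-0.145,0,0,0]'; python3 go.py 547.6 -186 230 119.5
python3 - <<'E'
from h import *
s=ctrl.read_state();p=s["ee_pos"]
out=[]
for n in("scene","side"):
    i=vision.get_image(n);c=vision.get_calibration(n); cv2.imwrite(f"pics/{n}1.png",i)
    u=proj(c,p-[0,0,50]).astype(int); print(n,u,proj(c,p-[0,0,88]))
    out.append(cv2.resize(i[u[1]-25:u[1]+35,u[0]-20:u[0]+20],(400,600),interpolation=cv2.INTER_CUBIC))
cv2.imwrite("pics/tang.png",np.hstack(out))
E
```

```text
t: 4.28
ee_pos: [521.9, -378.6, 250.7]
orientation: [1.575, 2.702, -0.004]
wrist_force: [1.2, -0.8, -2.2]
finger_gap: 0.315
finger_force: 80.1
t 4.28 pos [ 521.9 -378.6  250.7] yaw 119.5 gap 0.315 F [ 1.2 -0.8 -2.2] tq [-0.12 -0.11  0.03] ff 80.1 q6 -1.25
shift m [0.1553 0.1171 0.0191] turn [0.005 0.014 0.   ]
scene [144 203] [148.11285664 210.86201843]
side [325 233] [323.45160151 240.76587333]
```

View pics/tang.png

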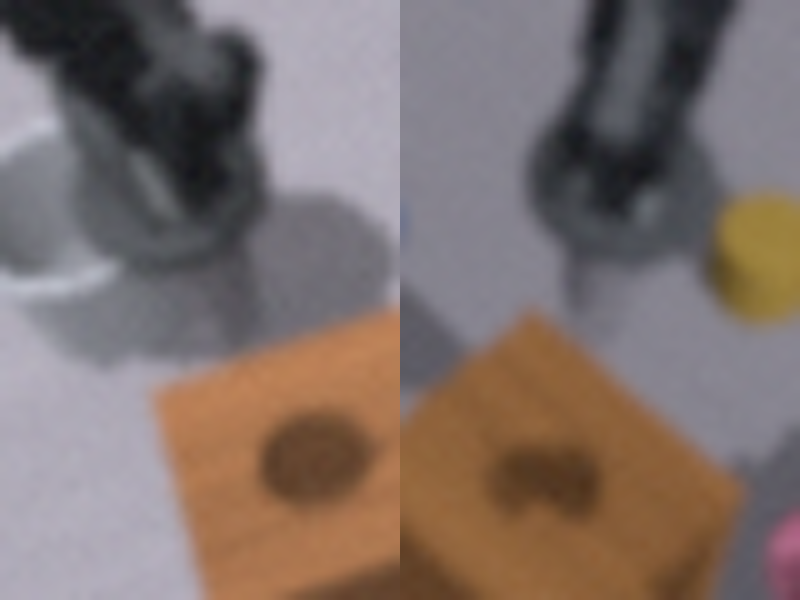

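The crops only show the cone below the shoulder disc at about (600,280), right half, and the tang can't be read. I'll feel for its orientation in the seat.

```bash
python3 go.py 548.5 -187.2 245 128.8; python3 -m creep '[0,0.154,0.118,0.003,0,0,-0.162,0,0.154,0.118,0.003,0,0,-0.162,0,0.154,0.118,0.003,0,0,-0.162,0,0.154,0.118,0.003,0,0,-0.162,0,0.154,0.118,0.003,0,0,-0.162]'>/dev/null; python3 -m creep '[0,0,0,0,0,0,0,0,0,0,0,0,0,0,0,0,0,0,0,0,0]' >/dev/null; python3 go.py 548.5 -187.2 205 128.8
```

```text
t 4.38 pos [ 519.3 -376.3  243.5] yaw 119.51 gap 0.314 F [-0.1  0.8 -4.6] tq [-0.01  0.   -0.  ] ff 80.0 q6 -1.25
shift m [ 0.1502  0.1186 -0.0017] turn [ 0.001  0.002 -0.162]
t 5.05 pos [ 544.9 -183.9  237.4] yaw 128.82 gap 0.315 F [ 0.3  0.4 -2.6] tq [-0.03 -0.03 -0.01] ff 80.2 q6 -1.12
shift m [-0.0049  0.0008  0.0324] turn [-0.002 -0.003  0.   ]
```

```bash
python3 -m creep '[0,-0.005,0.001,0,0,0,0,0,-0.005,0.001,0.03,0,0,0,0,-0.005,0.001,0.03,0,0,0,0,-0.005,0.001,0.03,0,0,0]' >/dev/null; python3 go.py 548.5 -187.2 165 128.8
```

```text
t 5.38 pos [ 548.4 -188.   207.6] yaw 128.68 gap 0.316 F [-0.4 -1.  -3.2] tq [-0.07 -0.06  0.01] ff 80.0 q6 -1.13
shift m [0.0004 0.0007 0.0426] turn [-0.002 -0.005 -0.002]
```

```bash
python3 -m creep '[0,0.0005,0.0005,0.015,0,0,0,0,0.0005,0.0005,0.03,0,0,0,0,0.0005,0.0005,0.043,0,0,0,0,0.0005,0.0005,0.043,0,0,0]' >/dev/null; python3 go.py 548.5 -187.2 165 128.8
python3 -m creep '[0,0,0,0.004,0,0,0,0,0,0,0.008,0,0,0,0,0,0,0.011,0,0,0,0,0,0,0.011,0,0,0]' >/dev/null; python3 go.py 548.5 -187.2 150 128.8
```

```text
t 5.72 pos [ 548.7 -186.9  165. ] yaw 128.72 gap 0.314 F [-0.1  1.  -3.2] tq [0.01 0.09 0.02] ff 80.2 q6 -1.12
shift m [-0.0001 -0.0004  0.    ] turn [-0.002 -0.004 -0.001]
t 6.05 pos [ 550.  -186.7  155.7] yaw 128.78 gap 0.319 F [-0.3  0.1 -3. ] tq [-0.02  0.01 -0.07] ff 80.2 q6 -1.12
shift m [ 0.0006 -0.0015  0.0057] turn [ 0.  0. -0.]
```

```bash
for k in 1 2 3; do python3 -m creep '[0,0,0,0.0015,0,0,0,0,0,0,0.003,0,0,0,0,0,0,0.003,0,0,0]' >/dev/null; python3 go.py 548.5 -187.2 150 128.8|head -1; done
```

```text
t 6.3 pos [ 549.9 -186.6  152.6] yaw 128.79 gap 0.317 F [ 0.1 -0.9 -4.2] tq [0.01 0.02 0.02] ff 80.2 q6 -1.12
t 6.55 pos [ 550.1 -186.6  149.9] yaw 128.79 gap 0.317 F [-1.   0.5 -1.4] tq [0.13 0.19 0.  ] ff 80.9 q6 -1.12
t 6.8 pos [ 550.3 -186.8  149.1] yaw 128.8 gap 0.319 F [-3.4  1.6  9.6] tq [ 0.29  0.64 -0.03] ff 82.4 q6 -1.12
```

The tang landed 22.5 mm up, so it lies across the opening. I'll lift slightly and turn 90°.

```bash
python3 -m creep '[0,0,0,-0.005,0,0,0,0,0.002,-0.003,-0.006,0,0,0.1,0,0.002,-0.003,-0.006,0,0,0.7,0,0.002,-0.003,-0.006,0,0,0.7,0,0.002,-0.003,-0.006,0,0,0.7]' >/dev/null; python3 -m creep '[0,0,0,0,0,0,1,0,0,0,0,0,0,1,0,0,0,0,0,0,1,0,0,0,0,0,0,1,0,0,0,0,0,0,1]'>/dev/null; python3 go.py 546.4 -187 155 38.8
```

```text
t 7.63 pos [ 546.4 -187.   152.2] yaw 65.41 gap 0.32 F [-0.9  0.3 -3.7] tq [0.01 0.01 0.02] ff 80.2 q6 -0.02
shift m [ 0.      0.     -0.0028] turn [-0.     0.     0.464]
```

```bash
python3 -m creep '[0,0,0,-0.001,0,0,0.464,0,0,0,-0.001,0,0,0.464,0,0,0,-0.001,0,0,0.464,0,0,0,-0.001,0,0,0.464,0,0,0,-0.001,0,0,0.464]' >/dev/null; python3 go.py 546.4 -187 150 38.8; for k in 1 2 3; do python3 -m creep '[0,0,0,0.0015,0,0,0,0,0,0,0.003,0,0,0,0,0,0,0.003,0,0,0]' >/dev/null; python3 go.py 546.4 -187 145 38.8; done
```

```text
t 8.05 pos [ 546.4 -187.   153.2] yaw 39.1 gap 0.316 F [ 0.2 -0.1 -3.4] tq [-0.04 -0.    0.  ] ff 80.2 q6 0.44
shift m [0.     0.     0.0032] turn [-0.     0.     0.005]
t 8.3 pos [ 546.1 -186.8  150.1] yaw 39.25 gap 0.318 F [-0.3 -0.  -4. ] tq [ 0.03  0.   -0.  ] ff 80.2 q6 0.44
shift m [0.0001 0.0004 0.0051] turn [-0.001  0.     0.008]
t 8.55 pos [ 546.1 -186.8  147.2] yaw 39.2 gap 0.317 F [-0.1 -0.6 -3.8] tq [ 0.    0.02 -0.05] ff 80.2 q6 0.44
shift m [0.0001 0.0003 0.0022] turn [-0.001  0.     0.007]
t 8.8 pos [ 546.1 -186.8  144.3] yaw 39.19 gap 0.317 F [-0.2 -0.7 -3.6] tq [-0.04 -0.02 -0.04] ff 80.2 q6 0.44
shift m [ 0.0001  0.0003 -0.0007] turn [-0.001  0.     0.007]
```

It's dropping through the opening, so I'll continue down to where the lining grips.

```bash
for k in 1 2 3 4; do python3 -m creep '[0,0,0,0.0015,0,0,0,0,0,0,0.003,0,0,0,0,0,0,0.003,0,0,0]' >/dev/null; python3 go.py 546.4 -187 127 38.8|head -1; done
```

```text
t 9.05 pos [ 546.1 -186.8  141.3] yaw 39.18 gap 0.316 F [-0.2 -0.9 -3.9] tq [ 0.01 -0.01  0.06] ff 80.2 q6 0.44
t 9.3 pos [ 546.1 -186.9  138.3] yaw 39.18 gap 0.316 F [-0.8 -0.8 -3.3] tq [-0.04  0.01 -0.05] ff 80.2 q6 0.44
t 9.55 pos [ 546.4 -187.2  135.5] yaw 39.18 gap 0.316 F [ 0.3 -1.2 -4.5] tq [-0.21 -0.1   0.02] ff 80.2 q6 0.44
t 9.8 pos [ 546.7 -187.3  132.8] yaw 39.19 gap 0.317 F [ 0.7 -1.3 -2.6] tq [-0.38 -0.13 -0.03] ff 80.3 q6 0.44
```

```bash
for k in 1 2 3; do python3 -m creep '[0,0,0,0.0007,0,0,0.06,0,0,0,0.0014,0,0,0,0,0,0,0.002,0,0,-0.06,0,0,0,0.002,0,0,0]' >/dev/null; python3 go.py 546.4 -187 127 38.8|head -1; done
```

```text
t 10.13 pos [ 546.7 -187.4  131.1] yaw 39.25 gap 0.314 F [ 0.6 -3.  -1.6] tq [-0.33 -0.01  0.11] ff 80.7 q6 0.44
t 10.47 pos [ 546.7 -187.4  129.6] yaw 39.25 gap 0.315 F [-1.  -2.   0.2] tq [-0.3   0.07  0.09] ff 80.9 q6 0.44
t 10.8 pos [ 546.8 -187.4  128. ] yaw 39.26 gap 0.315 F [-1.2 -1.5  2.7] tq [-0.29  0.19  0.11] ff 81.1 q6 0.44
```

```bash
for k in 1 2 3; do python3 -m creep '[0,0,0,0.0005,0,0,0.06,0,0,0,0.001,0,0,0,0,0,0,0.0015,0,0,-0.06,0,0,0,0.0015,0,0,0]' >/dev/null; python3 go.py 546.4 -187 127 38.8|head -1; done
```

```text
t 11.13 pos [ 546.9 -187.5  127.1] yaw 39.27 gap 0.317 F [-0.9 -1.   6.2] tq [-0.17  0.37  0.2 ] ff 81.5 q6 0.44
t 11.47 pos [ 547.  -187.5  127. ] yaw 39.27 gap 0.316 F [-3.7 -0.  14.2] tq [0.07 0.87 0.31] ff 82.5 q6 0.44
t 11.8 pos [ 547.2 -187.5  127. ] yaw 39.29 gap 0.319 F [-5.7  0.4 22.1] tq [0.3  1.28 0.35] ff 83.5 q6 0.44
```

The shoulder is home at 127.0, as expected. I'll unload, open and lift clear.

```bash
python3 -m creep '[0,0,0,-0.0025,0,0,0,0,0,0,-0.0025,0,0,0]' 20 >/dev/null; python3 go.py 546.4 -187 127 38.8|head -1;python3 -m creep '[0.6,0,0,-0.0025,0,0,0,1,0,0,0,0,0,0,1,0,0,0,0,0,0,1,0,0,0,0,0,0,1,0,0,0,0,0,0]'; python3 -m creep '[1,0,0,-0.03,0,0,0,1,0,0,-0.07,0,0,0,1,0,0,-0.11,0,0,0,1,0,0,-0.15,0,0,0,1,0,0,-0.15,0,0,0]'; python3 go.py 547 -190 280 75
python3 - <<'E'
from h import *
import pickle
c=vision.get_calibration("wrist"); i=vision.get_image("wrist"); pickle.dump(c,open("w3.pkl","wb")); cv2.imwrite("pics/w3.png",i)
s=cv2.resize(i,(800,600),interpolation=cv2.INTER_CUBIC); cv2.imwrite("pics/w3b.png",s)
E
```

```text
t 11.97 pos [ 547.  -187.5  127.1] yaw 39.19 gap 0.32 F [-2.5 -1.3 11.5] tq [-0.08  0.64 -0.11] ff 82.4 q6 0.44
t: 12.38
ee_pos: [546.2, -186.6, 124.1]
orientation: [-2.959, -1.053, 0.001]
wrist_force: [-0.3, 0.1, 1.1]
finger_gap: 0.99
finger_force: 0.0
t: 12.8
ee_pos: [550.2, -188.6, 283.3]
orientation: [2.949, 1.05, 0.018]
wrist_force: [1.3, -1.0, 1.6]
finger_gap: 0.999
finger_force: 0.0
t 12.8 pos [ 550.2 -188.6  283.3] yaw 39.19 gap 0.999 F [ 1.3 -1.   1.6] tq [-0.02 -0.   -0.01] ff 0.0 q6 0.44
shift m [-0.0034 -0.001   0.0033] turn [ 0.016 -0.002 -0.625]
```

View pics/w3b.png

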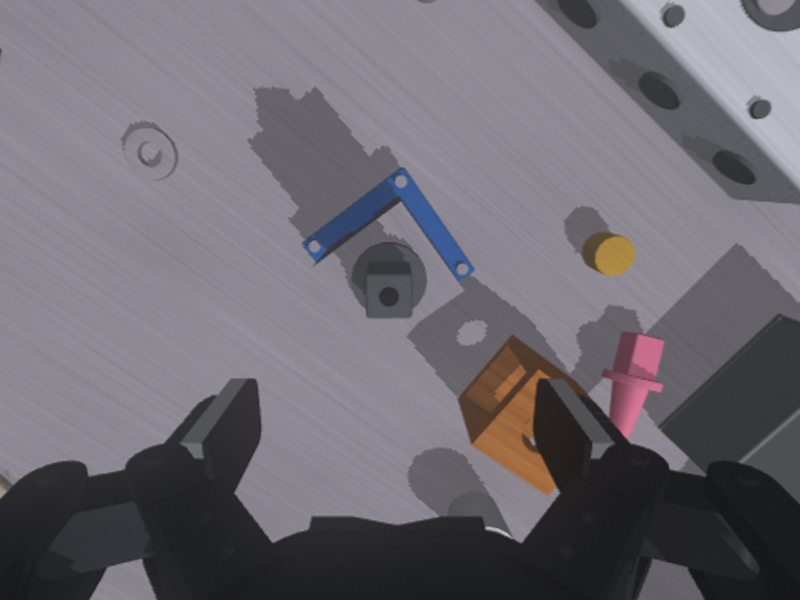

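The arbor sits upright in the socket, with its head top at (388,296). The washer is at (150,152). Next is the drift.

```bash
python3 - <<'E'
from h import *
import pickle
s=vision.get_calibration("scene");c=pickle.load(open("w3.pkl","rb"))
print("bottle",ray(s,(358,262),10),"washer",ray(c,(150*.64,152*.64),8),"arbor axis",ray(c,(388*.64,296*.64),160),"spanner end",ray(s,(272,264),5),ray(s,(331,259),5))
E
python3 go.py 586 300 260 86; python3 -m creep '[1,0.31,-0.39,0.01,0,0,-0.62,1,0.31,-0.39,0.01,0,0,-0.62,1,0.31,-0.39,0.01,0,0,-0.62,1,0.31,-0.39,0.01,0,0,-0.62,1,0.31,-0.39,0.01,0,0,-0.62]' >/dev/null; python3 go.py 586 300 260 86
```

```text
bottle [822.57990264 173.03017094  10.        ] washer [486.90827085  27.24769721   8.        ] arbor axis [ 547.29024446 -185.6887874   160.        ] spanner end [736.00180861 -76.02328198   5.        ] [783.64717945 101.6048752    5.        ]
t 12.85 pos [ 548.8 -188.   279.6] yaw 39.19 gap 1.001 F [0.1 1.  0.1] tq [-0.04  0.02  0.06] ff 0.0 q6 0.44
shift m [ 0.3371 -0.3549  0.0179] turn [ 0.011 -0.001 -0.817]
t 13.27 pos [542.8  23.1 268.9] yaw 75.01 gap 1.001 F [ 0.3 -0.3 -0. ] tq [ 0.05 -0.02  0.05] ff 0.0 q6 0.18
shift m [ 0.2786 -0.0299  0.009 ] turn [-0.002 -0.    -0.192]
```

```bash
python3 -m creep '[1,0.278,-0.03,0.01,0,0,-0.19,1,0.278,-0.03,0.01,0,0,-0.19,1,0.278,-0.03,0.01,0,0,-0.19,1,0.278,-0.03,0.01,0,0,-0.19,1,0.278,-0.03,0.01,0,0,-0.19]' >/dev/null; python3 go.py 586 300 240 86; python3 -m creep '[1,0.07,0,0.01,0,0,0,1,0.07,0,0.01,0,0,0,1,0.07,0,0.01,0,0,0,1,0.07,0,0.01,0,0,0]' >/dev/null; python3 go.py 586 300 240 86
python3 - <<'E'
from h import *
import pickle
c=vision.get_calibration("wrist"); i=vision.get_image("wrist"); pickle.dump(c,open("w4.pkl","wb")); cv2.imwrite("pics/w4.png",i)
cv2.imwrite("pics/w4b.png",cv2.resize(i,(800,600),interpolation=cv2.INTER_CUBIC))
E
```

```text
t 13.68 pos [576.1 228.9 261.4] yaw 85.6 gap 1.001 F [ 0.3 -1.   0.7] tq [-0.   -0.03 -0.  ] ff 0.0 q6 0.34
shift m [0.0716 0.0044 0.0213] turn [-0.002  0.001 -0.007]
t 14.02 pos [581.2 298.  250.5] yaw 85.76 gap 0.999 F [ 0.6 -0.9  0.9] tq [-0.01  0.   -0.01] ff 0.0 q6 0.44
shift m [0.0023 0.0047 0.0104] turn [-0.004  0.002 -0.004]
```

View pics/w4b.png

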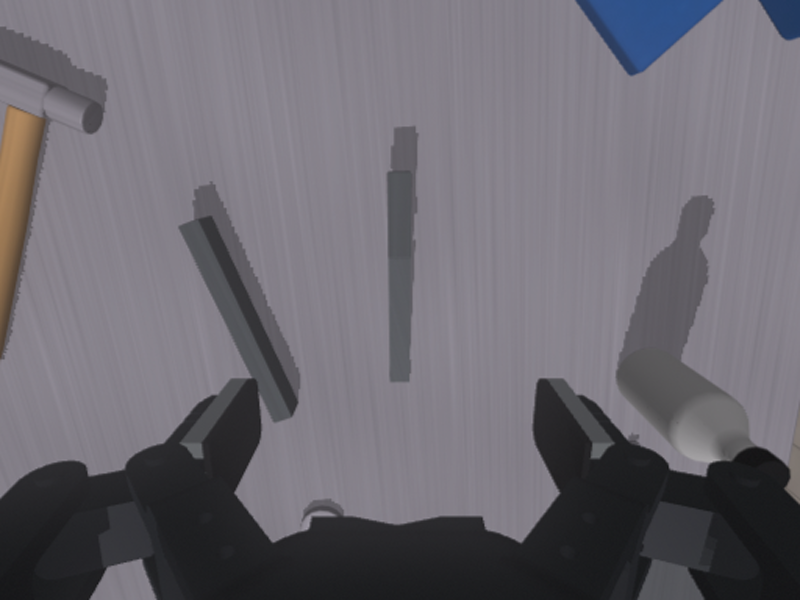

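The drift lies almost along the tool. Its tail end is at (399.5,171), the step at (399.5,257) and the nose at (400,380). The keybar is at (240,320), well clear.

```bash
python3 - <<'E'
from h import *
import pickle
c=pickle.load(open("w4.pkl","rb"));k=.64
T,S,N=[ray(c,(u*k,v*k),z) for u,v,z in((399.5,171.5,36),(399.5,257,36),(400,380.5,4))]
L=(T-N)[:2];print(T,S,N,np.linalg.norm((T-S)[:2]),np.linalg.norm(L),np.degrees(np.arctan2(L[1],L[0])))
d=L/np.linalg.norm(L);print("grip 10.5 from tail",T[:2]-d*10.5,"origin est from N",N[:2]+d*92.5,"from T",T[:2]-d*92.5)
E
python3 go.py 585 365 90 86
```

```text
[588.0657382  367.03087057  36.        ] [583.37861731 302.95242923  36.        ] [575.09298341 182.10107756   4.        ] 64.24963616113035 185.38425151520494 85.98729632675554
grip 10.5 from tail [587.33097285 356.5566107 ] origin est from N [581.5659163  274.37431929] from T [581.59280532 274.75762884]
t 14.07 pos [581.5 296.7 251.2] yaw 85.67 gap 0.998 F [ 0.2 -0.8  0.1] tq [-0.02  0.02 -0.05] ff 0.0 q6 0.44
shift m [ 0.0687 -0.0013  0.1611] turn [-0.003  0.002 -0.006]
```

```bash
python3 go.py 587.3 356.5 40 86; python3 -m creep '[1,0.03,0,0.04,0,0,-0.006,1,0.06,-0.001,0.08,0,0,-0.006,1,0.06,-0.001,0.12,0,0,-0.006,1,0.06,-0.001,0.16,0,0,-0.006,1,0.06,-0.001,0.2,0,0,-0.006]' >/dev/null;  python3 -m creep '[1,0,0,0,0,0,0,1,0,0,0,0,0,0]' >/dev/null; python3 go.py 587.3 356.5 6 86
```

```text
t 14.07 pos [581.5 296.7 251.2] yaw 85.67 gap 0.998 F [ 0.2 -0.8  0.1] tq [-0.02  0.02 -0.05] ff 0.0 q6 0.44
shift m [0.0605 0.0018 0.2111] turn [-0.003  0.002 -0.006]
t 14.65 pos [584.5 354.1  60.2] yaw 85.84 gap 1.003 F [0.1 0.7 0.6] tq [-0.01 -0.03 -0.03] ff 0.0 q6 0.52
shift m [0.0027 0.0029 0.0542] turn [-0.005  0.003 -0.003]
```

```bash
python3 -m creep '[1,0.0025,0.003,0.025,0,0,0,1,0.0025,0.003,0.045,0,0,0,1,0.0025,0.003,0.05,0,0,0,1,0.0025,0.003,0.05,0,0,0]' >/dev/null; python3 go.py 587.3 356.5 7 86; python3 -m creep '[0,0,0,0.001,0,0,0,0,0,0,0.002,0,0,0,0,0,0,0.002,0,0,0,0,0,0,0.002,0,0,0,0,0,0,0.002,0,0,0]' 60;  python3 -m creep '[0,0,0,0,0,0,0,0,0,0,0,0,0,0,0,0,0,0,0,0,0,0,0,0,0,0,0,0]'; python3 go.py 587.3 356.5 7 86
```

```text
t 14.98 pos [590.  358.3  13.7] yaw 85.87 gap 0.999 F [-0.6  0.   0.3] tq [ 0.   -0.03  0.03] ff 0.0 q6 0.52
shift m [-0.002  -0.0026  0.0067] turn [ 0.001 -0.001 -0.002]
t: 15.4
ee_pos: [589.4, 359.1, 11.1]
orientation: [2.299, 2.141, 0.002]
wrist_force: [-0.0, 0.0, 0.5]
finger_gap: 0.299
finger_force: 0.0
t: 15.73
ee_pos: [589.3, 359.1, 11.0]
orientation: [2.299, 2.141, 0.002]
wrist_force: [-1.0, -0.2, 5.3]
finger_gap: 0.198
finger_force: 59.6
t 15.73 pos [589.3 359.1  11. ] yaw 85.94 gap 0.198 F [-1.  -0.2  5.3] tq [-0.02  0.26  0.07] ff 59.6 q6 0.52
shift m [-0.0028 -0.0018  0.004 ] turn [ 0.001 -0.001 -0.001]
```

The grip is a bit high and far back, so I'll regrip lower.

```bash
python3 -m creep '[0.4,0,0,0,0,0,0,0.4,-0.003,0,0.005,0,0,0,0.4,-0.003,0,0.005,0,0,0,0.4,-0.003,0,0.005,0,0,0]' >/dev/null; python3 go.py 587.3 356.5 6 86; python3 -m creep '[0,0,0,0,0,0,0,0,0,0,0,0,0,0,0,0,0,0,0,0,0,0,0,0,0,0,0,0,0,0,0,0,0,0,0]' 110; python3 go.py 587.3 356.5 6 86
```

```text
t 16.07 pos [588.2 355.3   4.1] yaw 85.92 gap 0.399 F [1.4 0.6 0.3] tq [-0.03 -0.01 -0.01] ff 0.0 q6 0.51
shift m [ 0.0012 -0.001  -0.0019] turn [-0.002  0.001 -0.001]
t: 16.48
ee_pos: [588.7, 355.7, 5.0]
orientation: [-2.299, -2.141, 0.0]
wrist_force: [0.8, -0.3, -0.6]
finger_gap: 0.191
finger_force: 107.6
t 16.48 pos [588.7 355.7   5. ] yaw 85.93 gap 0.191 F [ 0.8 -0.3 -0.6] tq [-0.07 -0.03 -0.03] ff 107.6 q6 0.51
shift m [ 0.0007 -0.0015 -0.001 ] turn [-0.     0.    -0.001]
```

```bash
python3 -m creep '[0,0,0,-0.02,0,0,0,0,0,0,-0.05,0,0,0,0,0,0,-0.07,0,0,0,0,0,0,-0.07,0,0,0]'; python3 go.py 610.6 49.7 65 75;
```

```text
t: 16.82
ee_pos: [591.6, 357.4, 79.5]
orientation: [2.297, 2.14, 0.014]
wrist_force: [1.7, 1.0, -3.8]
finger_gap: 0.19
finger_force: 108.3
t 16.82 pos [591.6 357.4  79.5] yaw 85.94 gap 0.19 F [ 1.7  1.  -3.8] tq [ 0.27 -0.11 -0.  ] ff 108.3 q6 0.51
shift m [-0.3057  0.0406  0.0134] turn [ 0.007 -0.005  0.191]
```

```bash
python3 -m creep '[0,-0.303,0.04,0.008,0,0,0.191,0,-0.303,0.04,0.008,0,0,0.191,0,-0.303,0.04,0.008,0,0,0.191,0,-0.303,0.04,0.008,0,0,0.191,0,-0.303,0.04,0.008,0,0,0.191]' >/dev/null; python3 go.py 610.6 49.7 65 75
```

```text
t 17.23 pos [599.9 146.3  67.7] yaw 75.03 gap 0.194 F [ 1.4 -0.5 -5.1] tq [ 0.23 -0.06  0.04] ff 107.9 q6 0.39
shift m [-0.0906  0.0353  0.0026] turn [-0.003  0.001  0.   ]
```

```bash
python3 -m creep '[0,-0.091,0.035,0.002,0,0,0,0,-0.091,0.035,0.002,0,0,0,0,-0.091,0.035,0.002,0,0,0,0,-0.091,0.035,0.002,0,0,0,0,-0.091,0.035,0.002,0,0,0]' >/dev/null; python3 go.py 610.6 49.7 45 75
python3 - <<'E'
from h import *
import pickle
# nose from the two fixed cameras
out=[]
for n in("scene","side"):
    i=vision.get_image(n);c=vision.get_calibration(n);cv2.imwrite(f"pics/{n}2.png",i)
    u=proj(c,(565.5,-118,63)); print(n,u,proj(c,(610.6,49.7,60)))
    p=(int(u[0]),int(u[1])); out.append(cv2.resize(i[p[1]-30:p[1]+30,p[0]-40:p[0]+40],(400,300),interpolation=cv2.INTER_CUBIC))
cv2.imwrite("pics/last.png",np.hstack(out))
E
```

```text
t 17.65 pos [610.7  50.4  66.1] yaw 74.83 gap 0.188 F [-0.4  0.6 -3.1] tq [ 0.23 -0.09 -0.05] ff 108.0 q6 0.23
shift m [-0.0007  0.0002  0.0211] turn [-0.003 -0.    -0.003]
scene [240.62815232 213.59772209] [294.81512471 209.84680386]
side [273.83700387 199.63317529] [253.40506813 166.53300132]
```

```bash
python3 -m creep '[0,0,0,0.015,0,0,0,0,0,0,0.028,0,0,0,0,0,0,0.028,0,0,0,0,0,0,0.028,0,0,0]' >/dev/null; python3 go.py 605.7 31.4 37 75; 
```

```text
t 18.08 pos [610.4  52.7  38.8] yaw 75.1 gap 0.196 F [ 0.7  0.3 -3.9] tq [ 0.24 -0.02  0.01] ff 107.8 q6 0.23
shift m [-0.0218  0.0009  0.0018] turn [-0.003  0.     0.002]
```

```bash
python3 -m creep '[0,-0.01,0.001,0.002,0,0,0.002,0,-0.018,0.001,0.002,0,0,0.002,0,-0.024,0.001,0.002,0,0,0.002,0,-0.027,0.001,0.002,0,0,0.002,0,-0.03,0.001,0.002,0,0,0.002]' >/dev/null; python3 go.py 600.6 12 37 75;python3 -m creep '[0,-0.003,0,0,0,0,0,0,-0.006,0,0,0,0,0,0,-0.009,0,0,0,0,0,0,-0.012,0,0,0,0,0,0,-0.012,0,0,0,0,0]' >/dev/null; python3 go.py 600.6 12 37 75
```

```text
t 18.5 pos [604.9  20.9  38.2] yaw 74.82 gap 0.194 F [-0.1  0.3 -3.5] tq [ 0.19 -0.06 -0.05] ff 107.9 q6 0.18
shift m [-0.0097 -0.0018  0.0012] turn [ 0.001 -0.    -0.003]
t 18.92 pos [601.5   9.6  37.7] yaw 74.85 gap 0.193 F [ 0.6 -0.7 -4.6] tq [ 0.24 -0.1  -0.04] ff 107.9 q6 0.16
shift m [ 0.0021 -0.0015  0.0007] turn [-0.     0.    -0.003]
```

```bash
python3 -m creep '[0,0,-0.0015,0.002,0,0,-0.003,0,0,-0.0015,0.004,0,0,-0.003,0,0,-0.0015,0.005,0,0,-0.003,0,0,-0.0015,0.005,0,0,-0.003]' >/dev/null; python3 go.py 600.6 12 30 75; for k in 1 2 3; do python3 -m creep '[0,0,0,0.001,0,0,0,0,0,0,0.0015,0,0,0,0,0,0,0.0015,0,0,0]' >/dev/null; python3 go.py 600.6 12 30 75; done
```

```text
t 19.25 pos [599.8  10.8  32.2] yaw 75.06 gap 0.19 F [ 0.  -0.3 -4. ] tq [ 0.22 -0.09 -0.05] ff 107.9 q6 0.16
shift m [0.0013 0.0004 0.0022] turn [-0.001  0.     0.001]
t 19.5 pos [600.2  10.7  31. ] yaw 75.05 gap 0.193 F [ 0.  -0.7 -3.4] tq [ 0.27 -0.05  0.02] ff 107.9 q6 0.16
shift m [0.0014 0.0001 0.001 ] turn [-0.    -0.     0.001]
t 19.75 pos [600.4  10.6  29.9] yaw 75.05 gap 0.191 F [ 0.2  0.5 -1.2] tq [ 0.03  0.05 -0.  ] ff 108.3 q6 0.16
shift m [ 0.0014 -0.0002 -0.0001] turn [ 0.    -0.     0.001]
t 20.0 pos [600.6  10.6  28.7] yaw 75.05 gap 0.196 F [-0.3  2.5  2.2] tq [-0.33  0.23 -0.12] ff 108.9 q6 0.16
shift m [ 0.0013 -0.0004 -0.0013] turn [ 0.001 -0.     0.001]
```

```bash
python3 -m creep '[0,-0.01,0,-0.001,0,0,0.001,0,-0.02,0,-0.001,0,0,0.001,0,-0.03,0,-0.001,0,0,0.001,0,-0.04,0,-0.001,0,0,0.001,0,-0.045,0,-0.001,0,0,0.001]' >/dev/null; python3 go.py 588.1 -34.5 30 75
```

```text
t 20.42 pos [588.4 -34.7  29.4] yaw 74.92 gap 0.19 F [0.2 2.1 1.9] tq [-0.06  0.04  0.  ] ff 108.7 q6 0.09
shift m [ 0.0001 -0.0003 -0.0006] turn [ 0.001  0.    -0.001]
```

```bash
for k in 1 2 3; do python3 -m creep '[0,-0.003,0,0,0,0,0,0,-0.006,0,0,0,0,0,0,-0.009,0,0,0,0,0,0,-0.012,0,0,0,0,0,0,-0.012,0,0,0,0,0]' >/dev/null; python3 go.py 571.3 -97.1 30 75; done
```

```text
t 20.83 pos [585.6 -45.1  29.4] yaw 75.01 gap 0.194 F [0.  0.4 3.6] tq [-0.36  0.01 -0.  ] ff 108.9 q6 0.07
shift m [-0.054  -0.0003 -0.0006] turn [0.001 0.001 0.   ]
t 21.25 pos [583.  -55.7  29.7] yaw 74.93 gap 0.19 F [1.2 4.9 6.2] tq [ 0.33 -0.   -0.05] ff 109.6 q6 0.05
shift m [-0.043  -0.0005 -0.0004] turn [ 0.001 -0.002 -0.001]
t 21.67 pos [580.5 -65.3  29.9] yaw 74.87 gap 0.19 F [ 2.9 10.1  6.7] tq [ 1.17 -0.2   0.  ] ff 109.6 q6 0.03
shift m [-0.0331 -0.0006 -0.0003] turn [ 0.002 -0.005 -0.002]
```

```bash
for k in 1 2; do python3 -m creep '[0,-0.003,0,0,0,0,0,0,-0.006,0,0,0,0,0,0,-0.009,0,0,0,0,0,0,-0.012,0,0,0,0,0,0,-0.012,0,0,0,0,0]' >/dev/null; python3 go.py 571.3 -97.1 30 75; done
```

```text
t 22.08 pos [577.3 -76.9  29.9] yaw 74.89 gap 0.191 F [2.4 9.9 7.2] tq [ 1.05 -0.18 -0.05] ff 109.6 q6 0.01
shift m [-0.0211 -0.0005 -0.0002] turn [ 0.001 -0.005 -0.002]
t 22.5 pos [574.  -89.   29.9] yaw 74.9 gap 0.192 F [2.2 7.4 7.7] tq [ 0.92 -0.08  0.  ] ff 109.7 q6 -0.02
shift m [-0.0085 -0.0005 -0.0001] turn [ 0.001 -0.004 -0.002]
```

```bash
python3 -m creep '[0,-0.003,0,0,0,0,0,0,-0.006,0,0,0,0,0,0,-0.009,0,0,0,0,0,0,-0.012,0,0,0,0,0,0,-0.012,0,0,0,0,0]' >/dev/null; python3 go.py 571.3 -97.1 30 75
python3 - <<'E'
from h import *
# arbor head-top height: two views, template shift of the arbor between before (drift out) and now
for n in("scene","side"):
    a=cv2.imread(f"pics/{n}2.png");b=vision.get_image(n);cv2.imwrite(f"pics/{n}3.png",b);c=vision.get_calibration(n)
    u=proj(c,(547.3,-186,145)).round().astype(int); t=a[u[1]-8:u[1]+5,u[0]-8:u[0]+9]; s=b[u[1]-16:u[1]+13,u[0]-16:u[0]+17]
    up=lambda m:cv2.resize(m,None,fx=8,fy=8,interpolation=cv2.INTER_CUBIC)
    r=cv2.matchTemplate(up(s),up(t),cv2.TM_CCOEFF_NORMED); _,v,_,l=cv2.minMaxLoc(r)
    print(n,v,(np.array(l)/8-8),"px per 10mm up",proj(c,(547.3,-186,155))-proj(c,(547.3,-186,145)))
i=[cv2.imread(f"pics/{n}3.png") for n in("scene","side")]
cr=lambda im,p:cv2.resize(im[p[1]-45:p[1]+45,p[0]-30:p[0]+30],(400,600),interpolation=cv2.INTER_CUBIC)
cv2.imwrite("pics/fin.png",np.hstack([cr(i[0],(220,205)),cr(i[1],(284,200))]))
E
```

```text
t 22.92 pos [ 570.8 -100.9   29.9] yaw 74.91 gap 0.193 F [2.1 7.5 8.5] tq [ 0.83 -0.14  0.  ] ff 109.7 q6 -0.04
shift m [ 0.0038 -0.0005 -0.0001] turn [ 0.001 -0.003 -0.002]
scene 0.9923683404922485 [ 0.375 -1.75 ] px per 10mm up [-0.35188843 -1.81068891]
side 0.4930419325828552 [1.125 0.375] px per 10mm up [ 0.19758246 -2.00986374]
```

The drift is in and the arbor has risen about 8–9.5 mm. I'll unload gently, release, back off and check.

```bash
python3 -m creep '[0,0.0005,0,-0.0005,0,0,0,0,0.0005,0,-0.0005,0,0,0]' 20 >/dev/null; python3 go.py 571.3 -97.1 30 75|head -1; python3 -m creep '[0.3,0.0005,0,0,0,0,0,0.5,0.0005,0,0,0,0,0,0.5,0.0005,0,0,0,0,0,0.5,0.0005,0,0,0,0,0]'; python3 -m creep '[0.5,0,0,-0.02,0,0,0,0.5,0,0,-0.05,0,0,0,0.5,0.01,0,-0.09,0,0,0,0.5,0.04,0,-0.13,0,0,0,0.5,0.08,0,-0.15,0,0,0]' >/dev/null; python3 -m creep '[0.5,0.1,0,-0.05,0,0,0,0.5,0.1,0,-0.05,0,0,0,0.5,0.1,0,-0.05,0,0,0,0.5,0.1,0,-0.05,0,0,0]'
python3 - <<'E'
from h import *
import pickle
c=vision.get_calibration("wrist");w=vision.get_image("wrist");cv2.imwrite("pics/w5.png",w);pickle.dump(c,open("w5.pkl","wb"))
for n in("scene","side"):
    a=cv2.imread(f"pics/{n}2.png");b=vision.get_image(n);cv2.imwrite(f"pics/{n}4.png",b);c=vision.get_calibration(n)
    u=proj(c,(547.3,-186,145)).round().astype(int); t=a[u[1]-8:u[1]+5,u[0]-8:u[0]+9]; s=b[u[1]-16:u[1]+13,u[0]-16:u[0]+17]
    up=lambda m:cv2.resize(m,None,fx=8,fy=8,interpolation=cv2.INTER_CUBIC)
    _,v,_,l=cv2.minMaxLoc(cv2.matchTemplate(up(s),up(t),cv2.TM_CCOEFF_NORMED))
    print(n,v,(np.array(l)/8-8),"px per 10mm up",proj(c,(547.3,-186,155))-proj(c,(547.3,-186,145)))
i=[cv2.imread(f"pics/{n}4.png") for n in("scene","side")]
cr=lambda im,p:cv2.resize(im[p[1]-45:p[1]+45,p[0]-30:p[0]+30],(400,600),interpolation=cv2.INTER_CUBIC)
cv2.imwrite("pics/fin.png",np.hstack([cr(i[0],(225,205)),cr(i[1],(282,200))]))
E
```

```text
t 23.18 pos [ 570.7 -101.    29.9] yaw 74.96 gap 0.192 F [1.8 5.9 5.3] tq [ 0.64 -0.17  0.05] ff 109.2 q6 -0.04
t: 23.52
ee_pos: [569.6, -101.8, 29.1]
orientation: [-2.492, -1.912, 0.002]
wrist_force: [-0.6, -0.5, 0.1]
finger_gap: 0.496
finger_force: 0.0
t: 24.27
ee_pos: [617.0, 68.3, 227.4]
orientation: [2.487, 1.917, 0.012]
wrist_force: [0.9, -0.8, 0.4]
finger_gap: 0.499
finger_force: 0.0
scene 0.992631733417511 [ 0.375 -1.875] px per 10mm up [-0.35188843 -1.81068891]
side 0.9766586422920227 [-0.25  -1.875] px per 10mm up [ 0.19758246 -2.00986374]
```

View pics/fin.png

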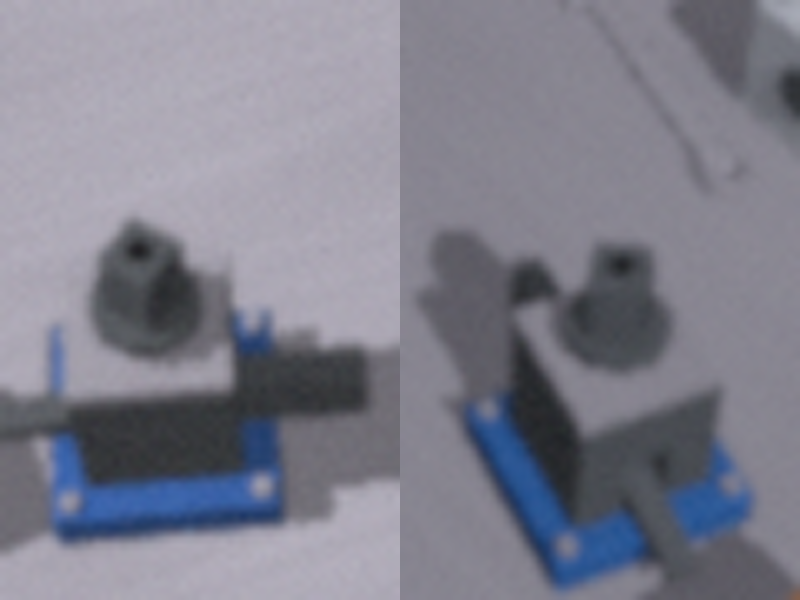

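The arbor stands upright about 9 mm clear of the face, and the drift lies through the slot. Both cameras agree, and nothing touches the robot. Handing in.

```bash
python3 -m creep '[0.5,0,0,0,0,0,0,0.5,0,0,0,0,0,0]' >/dev/null; python3 -c "
from bench import ctrl
print(ctrl.sign_off())"
```

```text
the job is handed in; nothing more can be done
None
```

I seated the arbor home in the socket, let go of it, then broke it loose with the drift; it now stands upright about 9 mm above the face by camera, resting on the drift, and the job is handed in (no verdict was shown).

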